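# Set the length stop and bring the clay up to it

### The arm

A 6-joint arm with a two-finger parallel gripper is mounted at the origin on a cart in front of the work surface, level with it; the furniture and walls round the work are solid. World frame = base frame: x ahead of the robot, y to its left, z up, the work surface at z = 0. Lengths are in m, angles in rad, forces in N, time in s.
With the tool pointing down it reaches from about 0.275 to 0.775 m from the base axis. Payload 14.6 kg.
Tool frame: the origin (TCP) lies midway between the tips of the shut fingers; the grasp point (between the pads) lies env.hold_point_z behind it (env.hold_point_z is the distance from the TCP to the grasp point, in m); z points along the fingers, y is the line along which they close (so a half turn about z gives the same grasp; the last joint's range is limited). The gripper opens to 85 mm and grips with 20 to 120 N. Pads are 22 mm wide; open, the fingers measure 114 mm over their backs; the gripper's body (76 mm by 85 mm) begins 54 mm behind the grasp point. The pads swing forward as they close: fully open they stand 13 mm farther back than shut.
Start: joints at [-1.284, 0.263, -0.048, 1.259, 0, 1.415], TCP at [0.224, -0.475, 0.231] pointing down, gripper open.
Joint ranges: [-2.65, 2.65], [-0.89, 1.7], [-1.18, 1.37], [-2.13, 2.11], [-1.35, 1.29], [-3.14, 3.14]. Speed limits (rad/s): [1.89, 1.89, 2.57, 2.79, 3.14, 3.14].

### API

Orientations are given as a rotation vector (axis times angle).
In Python, from workcell import env gives the robot as it stands.
- The arm moves only by the shell command python3 -m crank 'ROWS' [OPENING]. ROWS is JSON, one flat list of numbers, 4 for each row, row after row: the shift along the tool's x, y, z in m, then the turn about the tool's z in degrees. In form: [tx, ty, tz, spin, tx, ty, tz, spin, ...]. A call has 1 to 10 rows; each row shifts and turns the commanded pose from where the row before left it, along the tool's axes as they then stand; what a row does not reach is not made up. A row lasts 1/12 s, in which the tool goes at most 41.7 mm and 7.16 degrees, less where a joint would pass 70% of its speed; a pose out of reach is approached as far as the arm can. A call with a gripper value outside its range is refused whole. OPENING is the opening, from -1 (shut) to 1 (fully open), so that 0 is half open, set as the call begins (- or left out, the last holds). The fingers move at their own pace and stop on an object; the grip force is fixed at half the most. Time passes only in rows, so rows that do not move let the fingers close. It gives the time, the measured TCP pose, the force, the opening and the grip force at its end, in the units of the state.
- env.get_state(): the state, without advancing time (a new reading comes with each control period).
- env.snapshot(name): name is "scene" or "top"; returns a dict with "pixels" (400x640x3 uint8, red, green, blue), "z_map" (400x640 float32, m along the optical axis (not along the pixel's ray), 0 where there is no reading), "vertical_fov" (degrees; the focal length in pixels is half the picture's height over the tangent of half this angle, whatever the lens; pixels are square), "cx", "cy" (the principal point, pixels), "eye" and "attitude" of the camera in the world. Camera axes: x right, y up, looking along -z (the intrinsics and any distortion apply to the point x, -y, -z); pixel columns grow to the right and rows downward; lengths in m; the calibration is good to about 2 mm. A picture is of the moment at which its call begins.
- env.hand_in(): hands the job in; it is judged then, once.
The state is a dict: "clock": time; "joint_positions": joint angles; "qd": joint speeds; "joint_efforts": joint torques, N m; "position": TCP position; "eef_rot": TCP orientation; "wrist_force": force on the tool from outside, world axes, zero at the start; "wrist_torque": the same for the moment, N m; "gripper_width": opening from 0.0 (shut) to 1.0 (fully open); "finger_force": force on a finger pad.
Only numpy, scipy, OpenCV 4.12 (cv2) and the standard library are available. Lean on these libraries where they do the work, as an engineer would, in place of code of your own. Each camera call takes 0.05 s, during which the arm holds its last target. There are 200 camera calls.

### The job

Get the cut-off board ready to cut a medium length: push the sliding length stop along its rail, past the first notch, until its spring pin drops into the middle one of the three notches. Then gently push the clay block back square against the wooden fence and along it until its end rests against the stop's steel plate, with the stop still seated in the middle notch. Only push: lift nothing, and leave the other things on the table where they are.

Things in the scene. Friction and masses are not known exactly. Their poses are not given: they have to be found in the camera images.
- cutoff_board: wooden cut-off board screwed to the table; origin at table height under the board; x points to the fence (away from the robot), y along the rail, z up. The light wooden bed (top at z = 18 mm) spans x -95 to 65, y -195 to 195 mm. A wooden fence stands along its back edge (clay side at x = 35 mm, top z = 60 mm). A 3 mm slot for the cutting wire crosses bed and fence at y = -45 mm
- middle_notch (a point): the middle one of the three notches, on the centre line of the 14 mm wide aluminium rail on top of the fence, at the rail's top (74 mm above the table): board x = 49, y = 52 mm. The rail runs from y = -35 to 195 mm; its notches, 9 mm wide and 5 mm deep, lie across it at y = 87, 52 and 17 mm. Its axes are the board's
- length_stop (a joint): place of the length stop on the rail, m: 0 at the rail's +y end, growing as it is pushed toward the board's -y, up to 0.175. It starts at 0 to 0.05. Its pin drops into the notches at 0.080 (first), 0.115 (middle) and 0.150. Sliding takes about 2 N; over a notch the pin draws the stop in by itself from 3 mm off; pushing it out of a notch takes about 12 N
- index_pin (a joint): height of the stop's spring pin (brass button on top of the stop), m: about 0 to -0.0007 while its nose rides on the rail, about -0.0024 when it has dropped into a notch
- stop_face (a point): point on the side of the stop's steel plate that meets the clay (it looks to the board's -y), 45 mm above the table, at board x = -1 mm. The plate is upright, 6 mm thick, square to the rail, and hangs over the bed in front of the fence: board x -40 to 34, z 21 to 99 mm. It is at y = 30 mm when the pin is in the middle notch. The point's axes are the board's
- stop_push (a point): point on the back (+y) side of the same plate where it can be pushed: board x = -11 mm, 60 mm above the table, 16 mm nearer to -y than the pin's centre (at y = 36 mm when the pin is in the middle notch). Behind the plate, near the fence, is the stop's carriage: 38 mm long, board x 32 to 66, z 63 to 99 mm, with a bracket to x = 19 mm above z = 83 mm and the button up to 114 mm
- clay_block: dark block of clay, 71 (x) x 103 (y) x 64 mm high, 0.6 to 0.95 kg, lying on the bed; origin in the middle of its underside, y along its length and roughly along the board, x toward the fence. Its faces lie 36 mm from the origin toward the fence, 35 mm toward the robot, 51 mm toward the stop (+y) and 51 mm toward -y. Sliding it over the bed takes 3 to 8 N
- needle_tool: bystander: needle tool with a wooden handle, 158 mm long, 14 mm high, lying in front of the board; origin under its middle
- rib_wood: bystander: wooden kidney rib, 105 x 39 x 9 mm, lying in front of the board; origin under its middle
- stamp_1: bystander: small turned wooden stamp, 19 mm across, 54 mm high, standing in front of the board; origin under its middle
- cup_bisque: bystander: unglazed tumbler, 65 mm across, 67 mm high; origin under its middle
- small_bowl: bystander: bowl, 124 mm across, 45 mm high; origin under its middle
- loop_tool_large: bystander: trimming tool 202 mm long, 15 mm high, lying to the right of the board; origin under its middle
- sprig_mould: bystander: white plaster mould 52 x 70 x 31 mm, to the left of the board; origin under its middle
- paddle: bystander: dark wooden paddle 275 mm long, lying at the left; origin under its middle
There are look-alikes about, which are no part of the job. What is shaped like the clay_block but blue is not meant.

How it is judged:
On the way:
1. the length stop has clicked into the middle notch (value of joint length_stop between 0.112 and 0.118 m and value of joint index_pin below -0.0012 m), for 0.3 s.
At the end, for the whole second after the job is handed in: The stop is seated in the middle notch (within 3 mm, pin dropped more than 1.2 mm); the clay block lies flat and at rest, its end within about 5 mm of the stop's plate, its back within about 5 mm of the fence and within 0.09 rad of parallel to it (all of step 1 and y of clay_block in the frame of stop_face above -0.056 m and x of clay_block in the frame of cutoff_board above -0.006 m and angle between the y axis of clay_block and the y axis of cutoff_board, either way round below 0.09 rad and angle between clay_block's own z axis and vertical below 0.06 rad and linear speed of clay_block below 0.01 m/s); the robot touches nothing.
It fails at once if the clay block is lifted or tipped instead of pushed (z of clay_block in the frame of cutoff_board above 0.028 m or angle between clay_block's own z axis and vertical above 0.25 rad).
It fails at once if the clay block is pressed so hard that it dents (over 40 N) (contact force between the fingers and clay_block above 40 N).
It fails at once if something else on the table is moved (distance of any of needle_tool, rib_wood, stamp_1, cup_bisque, small_bowl, loop_tool_large, sprig_mould, paddle from where it was at the start of the episode above 0.03 m).
It also fails if it takes over 72 s, if anything falls off the work surface, if the arm or the gripper's body presses on something with over 40 N, if the wrist force passes 120 N, or if a joint passes its speed limit or range.

## Working session

There is one attempt and no reset: what is moved stays moved. The work goes in short steps, Python scripts to look and compute and a shell command to move; the robot and the scene stay as the last step left them, time stands still between calls to the robot, and variables do not carry over. Pictures are saved under pics/ and viewed, at most 10 in all, crops included, and the job is handed in when it is done.

```bash
mkdir -p pics; ls
cat > h.py <<'E'
import numpy as np, cv2
from workcell import env
from scipy.spatial.transform import Rotation as R
def snap(n):
    s=env.snapshot(n); h=s["pixels"].shape[0]
    s["f"]=h/2/np.tan(np.radians(s["vertical_fov"])/2); return s
E
python3 - <<'E'
from h import *
print(env.get_state(), env.hold_point_z)
for n in("scene","top"):
    s=snap(n); cv2.imwrite(f"pics/{n}0.png",s["pixels"][:,:,::-1])
    print({k:v for k,v in s.items() if k not in("pixels","z_map")}, (s["z_map"]>0).mean())
    np.savez(f"{n}0.npz",**{k:v for k,v in s.items() if v is not None})
E
```

```text
pics
{'clock': 0.0, 'joint_positions': array([-1.28430265e+00,  2.63522637e-01, -4.89490241e-02,  1.25938329e+00,
        3.91440276e-07,  1.41547695e+00]), 'qd': array([ 8.36421891e-04,  9.08820795e-04,  3.96435265e-06, -9.82622146e-04,
        1.29112700e-03,  1.78732393e-03]), 'joint_efforts': array([ 1.34151880e-03, -6.37613654e+01,  3.84561610e+01,  1.38668643e-02,
        3.57576409e-04,  2.69145943e-06]), 'position': array([ 0.22438688, -0.47432898,  0.2308208 ]), 'eef_rot': array([-3.06421878e+00, -6.88136134e-01,  1.08335844e-04]), 'wrist_force': array([0.55651026, 0.65944044, 0.19008027]), 'wrist_torque': array([ 0.00295   ,  0.04385701, -0.03171023]), 'finger_force': 0.0, 'gripper_width': 0.9983981642951046} 0.0187
{'vertical_fov': 53.428481663676216, 'cx': 321.0773602374442, 'cy': 193.33307217622175, 'eye': array([-0.32234799,  0.58196572,  0.8062998 ]), 'attitude': array([ 0.5513531 , -1.0031322 , -1.94815734]), 'f': np.float64(397.4096333163873)} 0.99596875
{'vertical_fov': 51.56444896496388, 'cx': 318.08301399650856, 'cy': 198.63558992876438, 'eye': array([0.38714699, 0.02774999, 1.34869008]), 'attitude': array([ 0.08349686, -0.10750546, -1.5696591 ]), 'f': np.float64(414.04764052618475)} 0.9962421875
```

View pics/scene0.png

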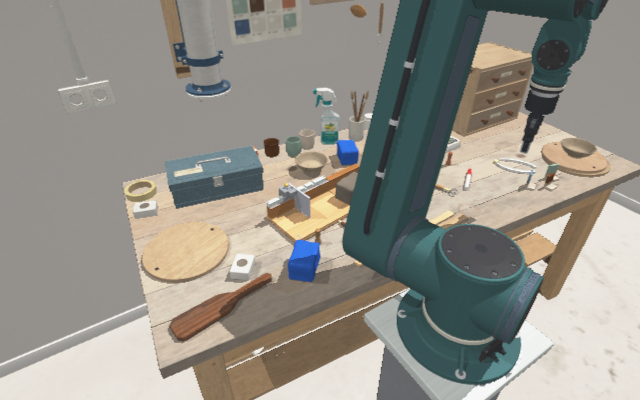

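View pics/top0.png

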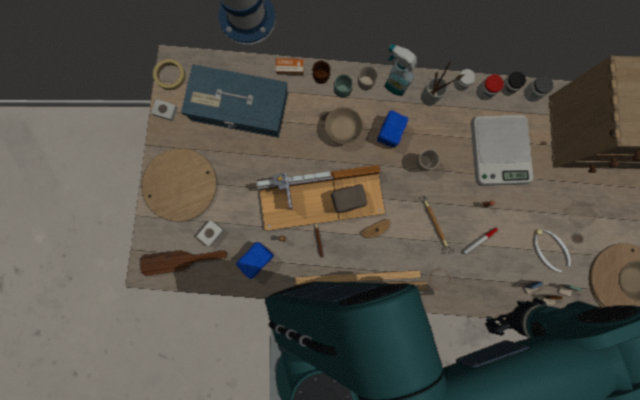

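The top view shows the board at about (320,200), with the fence and rail along its upper edge. The stop's plate is near (287,190) and the clay at (349,198). A stamp (279,239), the needle tool (319,240) and the rib (376,229) lie in front of the board.

```bash
cat >> h.py <<'E'
def cloud(s):
    z=s["z_map"].astype(float); v,u=np.mgrid[:z.shape[0],:z.shape[1]]
    p=np.stack([(u-s["cx"])/s["f"]*z,-(v-s["cy"])/s["f"]*z,-z],-1)
    return p@R.from_rotvec(s["attitude"]).as_matrix().T+s["eye"]
E
python3 - <<'E'
from h import *
s=dict(np.load("top0.npz")); P=cloud(s); px=s["pixels"]
H=P[...,2]; print("table z", np.median(H[245:265,180:240]), np.median(H[150:165,180:250]))
hsv=cv2.cvtColor(px,cv2.COLOR_RGB2HSV)
sub=(slice(150,250),slice(235,405))
# bed: saturated light orange with height ~18mm
Hs=H[sub]; hs=hsv[sub]
bed=(abs(Hs-0.018)<.006)&(hs[...,1]>100)&(hs[...,2]>110)
bed=cv2.morphologyEx(bed.astype(np.uint8),cv2.MORPH_OPEN,np.ones((3,3)))
Q=P[sub][bed>0]; r=cv2.minAreaRect((Q[:,:2]*1000).astype(np.float32)); print("bed",r,np.median(Q[:,2]),len(Q))
print(cv2.boxPoints(r))
clay=(abs(Hs-0.082)<.008)&(hs[...,2]<110)&(hs[...,1]<120)
n,l,st,c=cv2.connectedComponentsWithStats(clay.astype(np.uint8))
for i in range(1,n):
    if st[i,4]>60:
        Q=P[sub][l==i]; print("clay",cv2.minAreaRect((Q[:,:2]*1000).astype(np.float32)),Q.mean(0),st[i])
hi=(Hs>0.088)&(Hs<0.13)
Q=P[sub][hi]; print("stop",len(Q),Q.min(0),Q.max(0),Q.mean(0))
im=cv2.resize(px[sub],None,fx=4.5,fy=4.5,interpolation=cv2.INTER_CUBIC)
cv2.imwrite("pics/crop0.png",im[:,:,::-1])
E
```

```text
table z 0.002015520971844542 0.0012467690828219524
bed ((539.8114013671875, -6.3130340576171875), (129.63783264160156, 389.29034423828125), 8.240973472595215) 0.017670109474057782 3066
[[ 447.762    177.0313 ]
 [ 503.56158 -208.23921]
 [ 631.86084 -189.65736]
 [ 576.0612   195.61314]]
clay ((546.0057373046875, -88.78192138671875), (69.08159637451172, 97.79090881347656), 14.598255157470703) [ 0.54557637 -0.08917969  0.07943806] [ 98  34  34  28 657]
stop 244 [0.51755367 0.09071735 0.08856628] [0.62013014 0.14656379 0.11916628] [0.58752527 0.11769378 0.09900458]
```

View pics/crop0.png

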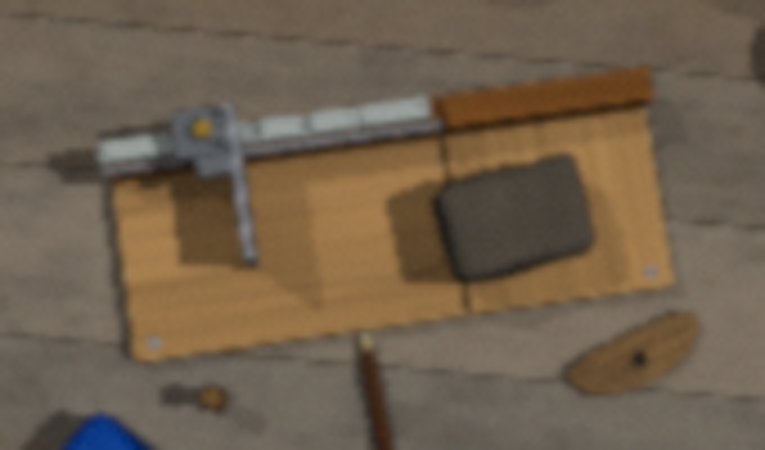

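```bash
cat >> h.py <<'E'
TH=np.radians(8.24); O=np.array([.5697,-.0020])   # board pose
B=np.array([[np.cos(TH),np.sin(TH)],[-np.sin(TH),np.cos(TH)]])
def board(p): p=np.asarray(p,float); return np.concatenate([(p[...,:2]-O)@B.T,p[...,2:]],-1)
def ray(s,u,v,z):
    d=R.from_rotvec(s["attitude"]).apply([(u-s["cx"])/s["f"],-(v-s["cy"])/s["f"],-1])
    return s["eye"]+d*(z-s["eye"][2])/d[2]
def stat():
    t=env.get_state(); m=R.from_rotvec(t["eef_rot"]).as_matrix(); f=t["wrist_force"]
    print("t%.2f"%t["clock"],"board mm",(board(t["position"])*1e3).round(1),"xang %.2f"%(np.degrees(np.arctan2(m[1,0],m[0,0]))-8.24),"F board",(B@f[:2]).round(1),f[2].round(1),"j",t["joint_positions"].round(2),"w%.2f"%t["gripper_width"])
E
python3 - <<'E'
from h import *
s=dict(np.load("top0.npz")); P=cloud(s); b=board(P)*1e3
hsv=cv2.cvtColor(s["pixels"],cv2.COLOR_RGB2HSV)
print("button",board(ray(s,280.1,178.2,.114))*1e3, "clayfront" )
m=np.zeros(b.shape[:2],bool); m[150:250,235:405]=1
bt=m&(hsv[...,0]>12)&(hsv[...,0]<30)&(hsv[...,1]>130)&(b[...,2]>95)
print("brass",bt.sum(),b[bt].mean(0) if bt.any() else 0)
pl=m&(b[...,2]>85)&(b[...,2]<108)&(b[...,0]<10)&(b[...,0]>-45)
print("plate",pl.sum(),b[pl].mean(0),b[pl].min(0),b[pl].max(0))
fe=m&(b[...,2]>53)&(b[...,2]<68)&(b[...,1]<-50)&(b[...,0]>20)
print("fence x",np.percentile(b[fe],[3,97],axis=0), "expect 35..65, y -195")
c=m&(abs(b[...,2]-82)<9)&(hsv[...,2]<110)&(hsv[...,1]<120)&(b[...,0]<20)&(b[...,1]<-10)
q=b[c]; print("clay",cv2.minAreaRect(q[:,:2].astype(np.float32)),q.min(0),q.max(0))
stat()
E
```

```text
button [ 48.11220168 119.5923652  114.        ] clayfront
brass 21 [-101.27342582   77.70978848  937.2738458 ]
plate 43 [-17.88228814  59.27918672  95.39884167] [ -43.79210795 -124.85832583   85.00280804] [  7.63923626 104.38280946 103.40020562]
fence x [[  34.99246857 -190.38125961   54.11297881]
 [  58.0370771   -55.32737314   63.83576461]] expect 35..65, y -195
clay ((-36.11591339111328, -82.57070922851562), (69.6015625, 97.93618774414062), 6.453454971313477) [ -75.4794355  -132.96797705   73.2040861 ] [  2.48228964 -33.1339581   87.86684822]
t0.10 board mm [-409.4 -418.   230.9] xang 17.07 F board [0.4 0.1] 0.2 j [-1.28  0.26 -0.05  1.26 -0.    1.42] w1.00
```

```bash
python3 -m crank '[0,0,0,-7,0,0,0,-7,0,0,0,-7,0,0,0,-7,0,0,0,-7,0,0,0,-7,0,0,0,-7,0,0,0,-7,0,0,0,-7,0,0,0,-7]' -1 >/dev/null
python3 -m crank '[0,0,0,-2.9,0.028,0.02,0,0,0.028,0.02,0,0,0.028,0.02,0,0,0.028,0.02,0,0,0.028,0.02,0,0,0.028,0.02,0,0,0.028,0.02,0,0,0.028,0.02,0,0,0.028,0.02,0,0]'; python3 -c "
from h import *; stat()"
```

```text
clock: 1.77
position: [0.3669, -0.1978, 0.2312]
eef_rot: [-2.057, -2.374, -0.0]
wrist_force: [-0.1, -0.8, 0.4]
gripper_width: -0.0
finger_force: 0.0
t1.77 board mm [-228.8 -164.7  231.2] xang 89.96 F board [-0.2 -0.7] 0.4 j [-0.69  0.08 -0.28  1.21  0.    0.74] w-0.00
```

```bash
python3 -m crank '[0.0315,0.0216,0,0,0.0315,0.0216,0,0,0.0315,0.0216,0,0,0.0315,0.0216,0,0,0.0315,0.0216,0,0,0.0315,0.0216,0,0,0.0315,0.0216,0,0,0.0315,0.0216,0,0,0.0315,0.0216,0,0,0.0315,0.0216,0,0]' >/dev/null; python3 -m crank '[0,0,0,0]'; python3 -c "
from h import *; stat()"
```

```text
clock: 2.68
position: [0.5371, 0.148, 0.2302]
eef_rot: [-2.051, -2.378, -0.001]
wrist_force: [0.3, -0.3, -0.4]
gripper_width: -0.004
finger_force: 0.0
t2.68 board mm [-10.8 153.1 230.2] xang 90.19 F board [ 0.3 -0.3] -0.4 j [0.12 0.32 0.03 1.28 0.   1.55] w-0.00
```

```bash
python3 -m crank '[0,0,0.028,0,0,0,0.028,0,0,0,0.028,0,0,0,0.028,0,0,0,0.028,0,0,0,0.028,0,0,0,0.004,0,-0.01,0,0,0,-0.01,0,0,0,-0.01,0,0,0]'; python3 -c "
from h import *; stat()"
python3 -m crank '[-0.005,0,0,0,-0.005,0,0,0,-0.005,0,0,0,-0.005,0,0,0,-0.003,0,0,0]'; python3 -c "
from h import *; stat()"
```

```text
clock: 3.52
position: [0.5408, 0.1123, 0.0609]
eef_rot: [2.055, 2.374, 0.002]
wrist_force: [0.4, -0.5, 0.3]
gripper_width: -0.002
finger_force: 0.0
t3.52 board mm [-12.2 117.3  60.9] xang 89.98 F board [ 0.3 -0.6] 0.3 j [ 0.06  0.41 -0.31  0.85 -0.    1.48] w-0.00
clock: 3.93
position: [0.5439, 0.0902, 0.0605]
eef_rot: [2.056, 2.374, 0.003]
wrist_force: [0.4, 4.9, 3.6]
gripper_width: -0.003
finger_force: 2.6
t3.93 board mm [-12.3  95.   60.5] xang 89.95 F board [1.1 4.8] 3.6 j [ 0.02  0.41 -0.31  0.85  0.    1.44] w-0.00
```

```bash
for i in 1 2 3 4; do python3 -m crank '[-0.003,0,0,0,-0.002,0,0,0]'>/dev/null; python3 -c "
from h import *; stat()"; done
```

```text
t4.10 board mm [-12.5  90.2  60.2] xang 89.96 F board [-0.3  4.3] 5.7 j [ 0.01  0.41 -0.31  0.84  0.    1.44] w0.00
t4.27 board mm [-12.6  84.9  60. ] xang 89.96 F board [0.6 1.5] 7.2 j [-0.    0.41 -0.31  0.84 -0.    1.43] w0.00
t4.43 board mm [-12.6  80.5  60.1] xang 89.97 F board [ 0.8 12. ] 9.0 j [-0.01  0.41 -0.31  0.84  0.    1.42] w0.00
t4.60 board mm [-12.6  75.6  60.1] xang 89.99 F board [0.5 5.3] 6.8 j [-0.02  0.41 -0.31  0.84  0.    1.41] w0.00
```

```bash
python3 -m crank '[-0.004,0,0,0,-0.004,0,0,0,-0.004,0,0,0,-0.004,0,0,0,-0.003,0,0,0,-0.002,0,0,0,0,0,0,0]'>/dev/null;python3 -c "
from h import *; stat()"; for i in 1 2 3; do python3 -m crank '[-0.001,0,0,0,0,0,0,0]'>/dev/null; python3 -c "
from h import *; stat()"; done
```

```text
t5.18 board mm [-12.7  53.7  60. ] xang 89.94 F board [ 0.2 -1.1] 5.3 j [-0.06  0.42 -0.31  0.85 -0.    1.37] w-0.01
t5.35 board mm [-12.7  52.8  60. ] xang 89.95 F board [ 0.5 -1.7] 5.2 j [-0.06  0.42 -0.31  0.85 -0.    1.37] w0.00
t5.52 board mm [-12.7  51.7  60. ] xang 89.95 F board [ 0.6 -2. ] 5.1 j [-0.06  0.42 -0.31  0.85 -0.    1.37] w0.00
t5.68 board mm [-12.8  50.8  59.9] xang 89.95 F board [-0.1 -1.4] 1.0 j [-0.06  0.42 -0.31  0.85 -0.    1.36] w0.00
```

```bash
python3 -m crank '[0.004,0,0,0,0.03,0,0,0,0.03,0,0,0,0,0,-0.03,0,0,0,-0.04,0,0,0,-0.04,0,-0.02,-0.04,-0.02,0,0,-0.04,0,0,0,-0.04,0,0,0,-0.04,0,0]'>/dev/null
python3 - <<'E'
from h import *; stat()
s=snap("top"); np.savez("top1.npz",**{k:v for k,v in s.items() if v is not None})
cv2.imwrite("pics/top1.png",cv2.resize(s["pixels"][150:250,235:405],None,fx=4.5,fy=4.5,interpolation=cv2.INTER_CUBIC)[:,:,::-1])
E
```

```text
t6.52 board mm [-169.    98.7  186.2] xang 89.96 F board [-0.3 -0.5] 0.9 j [-0.02  0.06 -0.43  1.08 -0.    1.4 ] w0.00
```

View pics/top1.png

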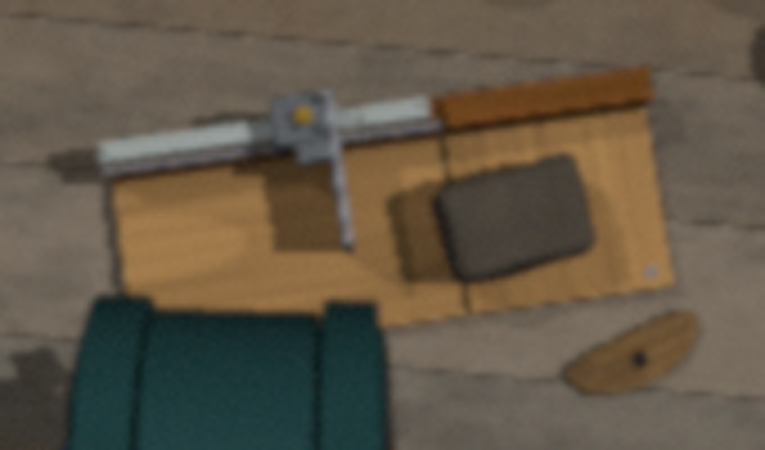

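The button has moved from crop (203,127) to (303,115), about 67 mm, so the stop looks to be at the middle notch. I'll check it numerically.

Run:
```python
from h import *
for n in("top0","top1"):
    s=dict(np.load(n+".npz")); h=cv2.cvtColor(s["pixels"],cv2.COLOR_RGB2HSV).astype(float)
    m=np.zeros(h.shape[:2]); m[170:186,270:312]=1
    m*=(h[...,0]>12)&(h[...,0]<32); w=m*np.clip(h[...,1]-90,0,None)
    n,l,st,c=cv2.connectedComponentsWithStats((w>0).astype(np.uint8))
    for i in range(1,n):
        if st[i,4]<5: continue
        ww=w*(l==i); v,u=np.mgrid[:400,:640]; u,v=(u*ww).sum()/ww.sum(),(v*ww).sum()/ww.sum()
        print(st[i],u,v,(board(ray(s,u,v,.113))*1e3).round(1))
```

```text
[278 177   4   4  14] 279.35157545605307 178.1144278606965 [ 48.9 121.8 113. ]
[291 183  21   3  43] 303.51023622047245 184.3711286089239 [ 19.5  52.3 113. ]
[300 174   4   4  11] 301.8081395348837 175.1627906976744 [ 48.2  53.5 113. ]
[290 184  10   2  14] 295.15015974440894 184.8594249201278 [ 21.6  77.5 113. ]
```

```bash
python3 -m crank '[0,0.039,0,0,0,0.039,0,0,0,0.039,0,0,-0.029,0.039,0,0,0,0,0.038,0,0,0,0.038,0,0,0,0.038,0,0,0,0.012,0,-0.009,0,0,0,-0.009,0,0,0]'>/dev/null;  python3 -m crank '[-0.003,0,0,0,0,0,0,0]'>/dev/null; python3 -c "
from h import *; stat()"
```

```text
t7.57 board mm [-15.7  51.4  61.8] xang 89.90 F board [-0.1 -1.2] 0.7 j [-0.06  0.41 -0.31  0.84 -0.    1.37] w0.00
```

```bash
for i in 1 2 3 4 ; do python3 -m crank '[-0.001,0,0,0,0,0,0,0]'>/dev/null; python3 -c "
from h import *; stat()"; done
```

```text
t7.73 board mm [-16.3  51.5  61.2] xang 89.96 F board [0.1 0. ] -0.5 j [-0.06  0.41 -0.32  0.84  0.    1.36] w-0.00
t7.90 board mm [-16.6  50.7  60.6] xang 89.98 F board [-0.2  0.7] 0.5 j [-0.07  0.41 -0.32  0.84 -0.    1.36] w0.00
t8.07 board mm [-16.8  49.7  60.3] xang 89.99 F board [0.5 0.3] -0.2 j [-0.07  0.41 -0.32  0.84  0.    1.36] w-0.00
t8.23 board mm [-16.8  48.6  60.3] xang 89.97 F board [-0.2  0.4] 0.4 j [-0.07  0.41 -0.32  0.84 -0.    1.36] w0.00
```

```bash
for i in 1 2 3; do python3 -m crank '[-0.0007,0,0,0,0,0,0,0]'>/dev/null; python3 -c "
from h import *; stat()"; done
```

```text
t8.40 board mm [-16.8  47.9  60.3] xang 89.97 F board [ 0.2 -0.4] -0.2 j [-0.07  0.41 -0.32  0.84  0.    1.36] w-0.00
t8.57 board mm [-16.8  47.2  60.3] xang 89.97 F board [0.3 0.4] 0.3 j [-0.07  0.41 -0.32  0.84  0.    1.36] w0.00
t8.73 board mm [-16.8  46.7  60.3] xang 89.98 F board [0.5 2.7] -0.2 j [-0.07  0.41 -0.32  0.84  0.    1.35] w-0.00
```

```bash
for i in 1 2; do python3 -m crank '[-0.0005,0,0,0,0,0,0,0]'>/dev/null; python3 -c "
from h import *; stat()"; done
```

```text
t8.90 board mm [-16.8  46.3  60.3] xang 89.98 F board [0.4 3.2] -0.7 j [-0.07  0.41 -0.32  0.84  0.    1.35] w0.00
t9.07 board mm [-16.8  45.9  60.3] xang 89.98 F board [-0.1  4. ] 0.8 j [-0.07  0.41 -0.32  0.84  0.    1.35] w-0.00
```

```bash
for i in 1 2; do python3 -m crank '[-0.0005,0,0,0,0,0,0,0]'>/dev/null; python3 -c "
from h import *; stat()"; done
```

```text
t9.23 board mm [-16.8  45.6  60.3] xang 89.99 F board [-0.4  6.5] 1.0 j [-0.07  0.41 -0.32  0.84  0.    1.35] w0.00
t9.40 board mm [-16.8  45.3  60.3] xang 90.00 F board [0.1 8. ] 0.8 j [-0.08  0.41 -0.32  0.84  0.    1.35] w-0.00
```

```bash
python3 -m crank '[0.005,0,0,0,0.02,0,0,0,0,0,-0.034,0,0,0,-0.034,0,0,0,-0.034,0,-0.03,-0.02,-0.02,0,-0.03,-0.02,0,0,-0.03,-0.02,0,0,-0.03,-0.02,0,0,-0.03,-0.02,0,0]' >/dev/null; python3 -m crank '[0,0,0,-6.9,0,0,0,-6.9,0,0,0,-6.9,0,0,0,-6.9,0,0,0,-6.9,0,0,0,-6.9,0,0,0,-6.9,0,0,0,-6.9,0,0,0,-6.9,0,0,0,-6.9]' 0 >/dev/null;python3 -m crank '[0,0,0,-7,0,0,0,-7,0,0,0,-7,0,0,0,0]' >/dev/null; python3 -c "
from h import *; stat()"
```

```text
t11.40 board mm [-116.9  -80.5  182.3] xang -179.69 F board [-0.5  0.1] 0.4 j [-0.38  0.2  -0.27  1.1  -0.   -0.53] w0.50
```

```bash
python3 -m crank '[0,-0.002,0.03,0,0,0,0.03,0,0,0,0.03,0,0,0,0.03,0,0,0,0.027,0,-0.008,0,0,0,-0.008,0,0,0,-0.006,0,0,0,0,0,0,0]' >/dev/null; python3 -c "
from h import *; stat()"; for i in 1 2 3 4; do python3 -m crank '[-0.002,0,0,0,-0.002,0,0,0,-0.002,0,0,0]'>/dev/null; python3 -c "
from h import *; stat()"; done
```

```text
t12.15 board mm [-92.1 -83.1  37. ] xang -180.06 F board [ 0.2 -0.7] 0.0 j [-0.36  0.36 -0.47  0.73 -0.   -0.5 ] w0.50
t12.40 board mm [-88.5 -82.5  35.9] xang -180.04 F board [-0.8  0.3] 0.5 j [-0.35  0.37 -0.47  0.73 -0.   -0.5 ] w0.50
t12.65 board mm [-83.4 -82.   35.1] xang -180.03 F board [-4.1  1.3] -0.2 j [-0.35  0.38 -0.45  0.74 -0.   -0.49] w0.50
t12.90 board mm [-76.9 -82.2  35.2] xang -180.03 F board [-3.8  0.3] -0.5 j [-0.34  0.39 -0.44  0.74 -0.   -0.49] w0.50
t13.15 board mm [-71.  -82.4  35.2] xang -180.04 F board [-5.8  1.7] 2.4 j [-0.34  0.4  -0.42  0.75 -0.   -0.48] w0.50
```

```bash
for i in 1 2 3; do python3 -m crank '[-0.002,0,0,0,-0.002,0,0,0,-0.002,0,0,0]'>/dev/null; python3 -c "
from h import *; stat()"; done; for i in 1 2 3; do python3 -m crank '[-0.001,0,0,0,0,0,0,0]'>/dev/null; python3 -c "
from h import *; stat()"; done
```

```text
t13.40 board mm [-64.9 -82.5  35.3] xang -180.04 F board [-5.7  0.3] 1.5 j [-0.33  0.4  -0.41  0.76 -0.   -0.48] w0.50
t13.65 board mm [-58.9 -82.5  35.2] xang -180.04 F board [-5.5 -0.6] 1.0 j [-0.33  0.41 -0.4   0.76 -0.   -0.47] w0.50
t13.90 board mm [-52.9 -82.5  35.2] xang -180.05 F board [-6.  -0.5] 1.7 j [-0.32  0.42 -0.38  0.77 -0.   -0.47] w0.50
t14.07 board mm [-51.7 -82.5  35.2] xang -180.04 F board [-4.4  0.5] 0.0 j [-0.32  0.42 -0.38  0.77 -0.   -0.46] w0.50
t14.23 board mm [-50.9 -82.5  35.3] xang -180.04 F board [-4.5 -0.3] 0.8 j [-0.32  0.42 -0.38  0.77 -0.   -0.46] w0.50
t14.40 board mm [-49.9 -82.4  35.3] xang -180.03 F board [-5.1  1.2] 0.5 j [-0.32  0.42 -0.37  0.77 -0.   -0.46] w0.50
```

```bash
for i in 1 2 3 4; do python3 -m crank '[-0.001,0,0,0,0,0,0,0]'>/dev/null; python3 -c "
from h import *
stat()"; done
```

```text
t14.57 board mm [-48.9 -82.4  35.3] xang -180.03 F board [-3.6  0.7] 0.2 j [-0.32  0.43 -0.37  0.77 -0.   -0.46] w0.50
t14.73 board mm [-47.9 -82.4  35.3] xang -180.04 F board [-5.1  0.5] 1.2 j [-0.32  0.43 -0.37  0.77 -0.   -0.46] w0.50
t14.90 board mm [-46.9 -82.4  35.3] xang -180.03 F board [-4.6  1.3] 0.8 j [-0.32  0.43 -0.37  0.78 -0.   -0.46] w0.50
t15.07 board mm [-46.6 -82.4  35.2] xang -180.04 F board [-9.3 -0.5] 4.2 j [-0.32  0.43 -0.36  0.78 -0.   -0.46] w0.50
```

```bash
python3 -m crank '[0.005,0,0,0,0.02,0,0,0,0.02,0,0,0,0,0,-0.03,0,0,0,-0.035,0,0,0,-0.035,0,-0.022,-0.022,-0.02,0,-0.022,-0.022,0,0,-0.022,-0.022,0,0,-0.022,-0.022,0,0]' >/dev/null; python3 -m crank '[0,0,0,6.9,0,0,0,6.9,0,0,0,6.9,0,0,0,6.9,0,0,0,6.9,0,0,0,6.9,0,0,0,6.9,0,0,0,6.9,0,0,0,6.9,0,0,0,6.9]' -1 >/dev/null;python3 -m crank '[0,0,0,7,0,0,0,7,0,0,0,7,0,0,0,0]' >/dev/null
python3 - <<'E'
from h import *; stat()
s=snap("top"); P=cloud(s); b=board(P)*1e3
hsv=cv2.cvtColor(s["pixels"],cv2.COLOR_RGB2HSV)
m=np.zeros(b.shape[:2],bool); m[150:250,235:405]=1
c=m&(abs(b[...,2]-82)<9)&(hsv[...,2]<110)&(hsv[...,1]<120)&(b[...,0]<35)&(b[...,1]<-10)
q=b[c]; print("clay",len(q),cv2.minAreaRect(q[:,:2].astype(np.float32)),q.min(0),q.max(0))
cv2.imwrite("pics/top2.png",cv2.resize(s["pixels"][150:250,235:405],None,fx=4.5,fy=4.5,interpolation=cv2.INTER_CUBIC)[:,:,::-1])
E
```

```text
t17.07 board mm [  -2.4 -170.6  155.5] xang 89.63 F board [ 0.2 -0.1] 0.0 j [-0.41  0.45  0.03  1.15  0.    1.02] w0.00
clay 610 ((-2.1602039337158203, -82.87360382080078), (98.96043395996094, 69.29649353027344), 89.21115112304688) [ -36.40034456 -132.51423973   73.01907881] [ 32.79708075 -33.09085748  87.11270046]
```

View pics/top2.png

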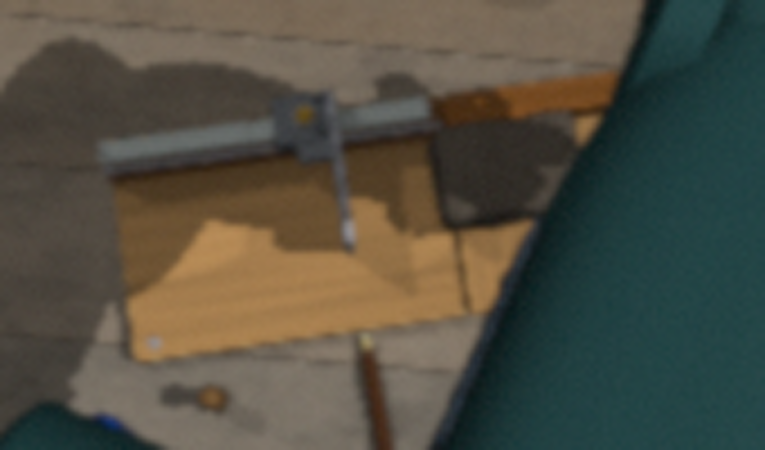

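The clay lies square against the fence, with its top at crop (435–575, 115–225), and the stop has not moved (button at (305,115)).

```bash
python3 -m crank '[0,0,0.03,0.4,0,0,0.03,0,0,0,0.03,0,0,0,0.027,0,0.007,0,0,0,0.007,0,0,0,0.003,0,0,0,0,0,0,0]' >/dev/null; python3 -c "
from h import *; stat()"; for i in 1 2 3 4 5; do python3 -m crank '[0.003,0,0,0,0.003,0,0,0,0.003,0,0,0]'>/dev/null; python3 -c "
from h import *; stat()"; done
```

```text
t17.78 board mm [  -1.7 -152.9   40.3] xang 89.70 F board [-0.1 -0.1] 1.4 j [-0.39  0.52 -0.18  0.87  0.    1.04] w0.00
t18.03 board mm [  -2.2 -144.7   39.1] xang 89.58 F board [-1.  -7.3] 5.0 j [-0.38  0.51 -0.19  0.86 -0.    1.06] w0.00
t18.28 board mm [  -1.8 -136.4   39.2] xang 89.55 F board [-0.2 -7.2] 3.5 j [-0.36  0.51 -0.2   0.86 -0.    1.07] w0.00
t18.53 board mm [  -1.8 -127.5   39.2] xang 89.54 F board [-0.3 -6.3] 3.1 j [-0.35  0.51 -0.21  0.85 -0.    1.08] w-0.00
t18.78 board mm [  -1.7 -118.4   39.2] xang 89.55 F board [-0.  -6.4] 2.8 j [-0.34  0.5  -0.22  0.85 -0.    1.1 ] w0.00
t19.03 board mm [  -1.7 -109.5   39.2] xang 89.54 F board [-0.2 -6.7] 4.9 j [-0.32  0.5  -0.23  0.84 -0.    1.11] w-0.00
```

```bash
for i in 1 2; do python3 -m crank '[0.003,0,0,0,0.003,0,0,0,0.002,0,0,0]'>/dev/null; python3 -c "
from h import *; stat()"; done;  for i in 1 2 3 4; do python3 -m crank '[0.001,0,0,0,0,0,0,0]'>/dev/null; python3 -c "
from h import *
stat()"; done
```

```text
t19.28 board mm [  -1.6 -101.3   39.2] xang 89.55 F board [ 0.4 -6.6] 3.2 j [-0.31  0.49 -0.23  0.84 -0.    1.12] w0.00
t19.53 board mm [ -1.6 -93.3  39.2] xang 89.55 F board [ 0.5 -7.2] 4.3 j [-0.3   0.49 -0.24  0.84 -0.    1.14] w0.00
t19.70 board mm [ -1.6 -92.2  39.1] xang 89.56 F board [ 0.2 -4.1] 3.7 j [-0.3   0.49 -0.24  0.84 -0.    1.14] w-0.00
t19.87 board mm [ -1.6 -91.3  39.1] xang 89.55 F board [ 0.8 -5.9] 3.4 j [-0.3   0.49 -0.24  0.84 -0.    1.14] w0.00
t20.03 board mm [ -1.5 -90.4  39.1] xang 89.55 F board [ 0.7 -5.6] 3.4 j [-0.29  0.49 -0.24  0.84 -0.    1.14] w-0.00
t20.20 board mm [ -1.5 -89.4  39.2] xang 89.55 F board [ 0.2 -6.1] 3.3 j [-0.29  0.49 -0.24  0.84 -0.    1.14] w0.00
```

```bash
for i in 1 2 3 4; do python3 -m crank '[0.001,0,0,0,0,0,0,0]'>/dev/null; python3 -c "
from h import *
stat()"; done
```

```text
t20.37 board mm [ -1.5 -88.4  39.1] xang 89.56 F board [ 0.4 -6.5] 3.9 j [-0.29  0.49 -0.24  0.84 -0.    1.14] w0.00
t20.53 board mm [ -1.5 -87.4  39.1] xang 89.55 F board [-0.1 -6.4] 4.2 j [-0.29  0.49 -0.25  0.84 -0.    1.15] w0.00
t20.70 board mm [ -1.5 -86.4  39.1] xang 89.55 F board [ 0.1 -5.9] 3.7 j [-0.29  0.49 -0.25  0.84 -0.    1.15] w-0.00
t20.87 board mm [ -1.5 -85.4  39.1] xang 89.55 F board [ 0.5 -6.3] 2.8 j [-0.29  0.49 -0.25  0.84 -0.    1.15] w0.00
```

```bash
for i in 1 2 3 4; do python3 -m crank '[0.0005,0,0,0,0,0,0,0]'>/dev/null; python3 -c "
from h import *
stat()"; done
```

```text
t21.03 board mm [ -1.5 -85.   39.1] xang 89.55 F board [ 0.2 -5.1] 3.7 j [-0.29  0.49 -0.25  0.83 -0.    1.15] w-0.00
t21.20 board mm [ -1.5 -84.4  39.1] xang 89.55 F board [ 0.7 -6.3] 2.7 j [-0.28  0.49 -0.25  0.83 -0.    1.15] w-0.00
t21.37 board mm [ -1.5 -83.9  39.1] xang 89.55 F board [ 0.  -7.5] 4.3 j [-0.28  0.49 -0.25  0.83 -0.    1.15] w-0.00
t21.53 board mm [ -1.5 -83.5  39.1] xang 89.55 F board [ 0.8 -7. ] 3.5 j [-0.28  0.49 -0.25  0.83 -0.    1.15] w-0.00
```

```bash
for i in 1 2; do python3 -m crank '[0.0005,0,0,0,0,0,0,0]'>/dev/null; python3 -c "
from h import *
stat()"; done
```

```text
t21.70 board mm [ -1.5 -83.1  39.2] xang 89.54 F board [ 0.1 -7.9] 4.0 j [-0.28  0.49 -0.25  0.83 -0.    1.15] w0.00
t21.87 board mm [ -1.5 -82.7  39.2] xang 89.54 F board [-0.3 -9.2] 4.2 j [-0.28  0.48 -0.25  0.83 -0.    1.15] w-0.00
```

```bash
python3 -m crank '[-0.003,0,0,0,-0.02,0,0,0,-0.02,0,0,0,0,0,-0.035,0,0,0,-0.04,0,0,0,-0.04,0,-0.03,-0.025,-0.02,0,-0.03,-0.03,0,0,-0.03,-0.03,0,0,-0.03,-0.03,0,0]' >/dev/null; python3 -m crank '[-0.03,-0.03,0,0,-0.03,-0.03,0,0,-0.03,-0.03,0,0,0,0,0,0]' >/dev/null;  python3 - <<'E'
from h import *; stat()
s=snap("top"); P=cloud(s); b=board(P)*1e3
hsv=cv2.cvtColor(s["pixels"],cv2.COLOR_RGB2HSV)
m=np.zeros(b.shape[:2],bool); m[150:250,235:405]=1
c=m&(abs(b[...,2]-82)<9)&(hsv[...,2]<110)&(hsv[...,1]<120)&(b[...,0]<33)&(b[...,1]<24)
q=b[c]; print("clay",len(q),cv2.minAreaRect(q[:,:2].astype(np.float32)),np.percentile(q,[1,99],axis=0))
v,u=np.mgrid[:400,:640]; w=np.zeros((400,640)); w[172:180,296:308]=1
w*=((hsv[...,0]>12)&(hsv[...,0]<32))*np.clip(hsv[...,1].astype(float)-90,0,None)
if w.sum(): print("button",board(ray(s,(u*w).sum()/w.sum(),(v*w).sum()/w.sum(),.113))*1e3)
cv2.imwrite("pics/top3.png",cv2.resize(s["pixels"][150:250,235:405],None,fx=4.5,fy=4.5,interpolation=cv2.INTER_CUBIC)[:,:,::-1])
E
```

```text
t23.03 board mm [-208.8 -332.3  172.4] xang 89.28 F board [0.1 0.3] -0.1 j [-0.87  0.32 -0.12  1.12 -0.    0.57] w-0.00
clay 637 ((-2.4191246032714844, -22.687816619873047), (69.79566192626953, 93.70061492919922), 0.4052276015281677) [[-36.00084386 -67.82838001  73.76868469]
 [ 30.97067541  23.08252424  85.61923247]]
button [ 48.37651062  53.51707271 113.        ]
```

View pics/top3.png

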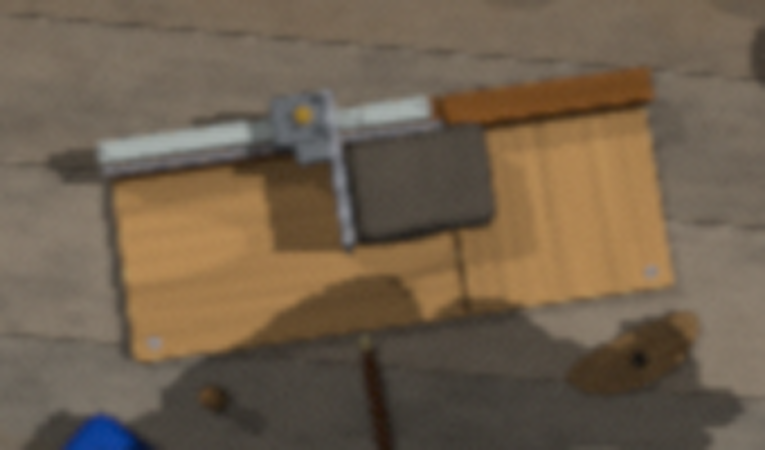

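The clay (crop 345–490, 130–240) sits square against the fence with its end on the plate. The button is still at (303,115), the same 53.5 mm as before the clay was pushed, and the stamp, needle tool and rib are where they were.

```bash
python3 -c "
from workcell import env; print(env.hand_in())"
```

```text
the job is handed in; nothing more can be done
None
```

The length stop is seated in the middle notch, and the clay block lies square against the fence with its end on the stop's plate; I handed the job in at about 23 s on the robot's clock, and no verdict was returned.

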